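# Find the grinding vial with the impactor left in it and hold it out

## Robot

A 6-joint arm with a two-finger parallel gripper is mounted at the origin on the work surface. World frame = base frame: x ahead of the robot, y to its left, z up, the work surface at z = 0. Lengths are in m, angles in rad, forces in N, time in s.
With the tool pointing down it reaches from about 0.425 to 1.125 m from the base axis. Payload 14.9 kg.
Tool frame: the origin (TCP) lies on the centre line of the jaws, within the pads' length; the fingertips stand 11 mm ahead of it and the grasp point (between the pads) lies 8 mm behind it; z points along the fingers, y is the line along which they close (so a half turn about z gives the same grasp; the last joint's range is limited). The gripper opens to 91 mm and grips with 3 to 60 N. Pads are 32 mm wide; open, the fingers measure 118 mm over their backs; the gripper's body (76 mm by 178 mm) begins 60 mm behind the grasp point.
Start: joints at [-1.331, 0.379, 1.734, -0, 1.028, -0.033], TCP at [0.189, -0.674, 0.225] pointing down, gripper open.
Joint ranges: [-2.77, 2.77], [-0.74, 2.19], [0, 2.66], [-1.06, 4.2], [0.31, 2.87], [-3.08, 3.08]. Speed limits (rad/s): [1.89, 1.89, 2.39, 3.14, 3.14, 3.14].

## Interface

Orientations are given as a unit quaternion [w, x, y, z].
In Python, from plant import ctrl, read_camera, camera_model gives the robot as it stands.
- The arm moves only by the tool carry_out, never from a script. Its argument "deltas" is a list of rows, each an object of numbers: "jaw": the gripper's target within -1 to 1 (fully open at 1, half-way at 0, shut at -1); "tx", "ty", "tz": the shift along the tool's x, y, z in m; "yaw": the turn about the tool's z in degrees. In form: [{"jaw": .., "tx": .., "ty": .., "tz": .., "yaw": ..}, ...]. A call has 1 to 12 rows; each row shifts and turns the commanded pose from where the row before left it, along the tool's axes as they then stand; what a row does not reach is not made up. A row lasts 1/8 s, in which the tool goes at most 62.5 mm and 10.7 degrees, less where a joint would pass 70% of its speed; a pose out of reach is approached as far as the arm can. A call with a gripper value outside its range is refused whole. The fingers move at their own pace and stop on an object; "newtons" is the grip in N (left out, the last holds). Time passes only in rows, so rows that do not move let the fingers close. It gives the time, the measured TCP pose, the force, the opening and the grip force at its end, in the units of the state.
- ctrl.get_obs(): the state, without advancing time (a new reading comes with each control period).
- read_camera(name): name is "scene" or "top"; returns (picture, depth): 480x640x3 uint8, blue, green, red; 480x640 float32, m along the optical axis (not along the pixel's ray), 0 where there is no reading.
- camera_model(name): a dict with "camera_matrix" (3x3 intrinsics, pixels), "rvec" (rotation vector, rad) and "tvec" (3), from world to camera coordinates, as OpenCV has them. Camera axes: x right, y down, z forward; pixel columns grow to the right and rows downward; lengths in m; the calibration is good to about 2 mm. A picture is of the moment at which its call begins. camera_model takes no time and is no camera call.
- ctrl.finish_job(): hands the job in; it is judged then, once.
The state is a dict: "time": time; "q": joint angles; "joint_velocities": joint speeds; "joint_torque": joint torques, N m; "eef_pos": TCP position; "eef_rot": TCP orientation; "force": force on the tool from outside, world axes, zero at the start; "wrist_torque": the same for the moment, N m; "width": opening from 0.0 (shut) to 1.0 (fully open); "gripper_force": force on a finger pad.
Only numpy, scipy, OpenCV 4.12 (cv2) and the standard library are available. Lean on these libraries where they do the work, as an engineer would, in place of code of your own. Each camera call takes 0.05 s, during which the arm holds its last target. There are 200 camera calls.

## Task

Three sealed grinding vials have come back from the mill, and one of them still has its steel impactor loose inside. Pick the vials up and shake them to find the one that rattles, then hold that vial out over the steel hand-over tray, level and still, a hand's breadth (10 cm) clear above it, and finish while holding it there. The quiet vials must be lying in their rack at the end, and nothing else on the bench is to be pushed about.

Things in the scene. Friction and masses are not known exactly. Their poses are not given: they have to be found in the camera images.
- vial_1_center (a point): centre (mid-length, half-way up) of one of three identical sealed grinding vials lying side by side in the rack: opaque white octagonal barrel, 46 mm across its flats (it lies on one flat, two stand upright at its sides), round blue end plugs, 150 mm long in all. Its x runs along the vial, z up. 0.35 to 0.57 kg with contents; it differs from vial to vial, so weight tells nothing
- vial_2_center (a point): the same point of the second vial, just like vial_1. In exactly one of the three, not always the same one, a loose steel impactor (145 g, 24 mm thick, 50 mm long) can slide 80 mm along the vial and knocks on the end plugs when it is shaken along its length or tipped 15 degrees; where it stops shifts the balance, by up to 0.11 N m end to end
- vial_3_center (a point): the same point of the third vial, just like vial_1. In the two quiet vials nothing moves. 40 N of grip at mid-length holds a vial in a brisk shake
- rack: low vial rack fixed to the bench, 150 mm along its x, 290 mm along its y: a 4 mm plate with two notched cross-bars at x = -50 and +50 mm, whose three notches (54 mm wide, 10 mm deep) at y = -95, 0, +95 mm hold a vial each, along the rack's x, underside 20 mm and centre 43 mm above the bench; 49 mm free between vials. Origin: centre of the underside; z up
- tray: shallow stainless hand-over tray fixed to the bench beyond the rack, 130 mm along its x, 170 mm along its y, rim 18 mm high; two recovered steel impactors lie in it, 27 mm high. Origin: centre of its underside on the bench; z up
- tip_box: pipette-tip box, blue with a clear lid, 124 x 86 x 64 mm high; a bystander. Origin: centre of its underside
- well_plate: white deep-well plate, 127 x 85 x 42 mm high; a bystander. Origin: centre of its underside
- ethanol: bottle with a red cap, 64 mm across, 170 mm high, standing; a bystander. Origin: centre of its underside
- marker: black and white marker pen, 130 mm long, 14 mm wide, lying along its x; a bystander. Origin: centre of its underside
- spanner: steel plug spanner, 150 mm long, lying along its x; a bystander. Origin: centre of its underside
- spare_plug: spare blue vial plug, 45 mm across, 22 mm high, lying flat; a bystander. Origin: centre of its underside
Things that resemble listed ones, but are neither listed nor needed, are in the scene too. What is shaped like the part that bears vial_2_center but purple or turquoise is not meant.

How it is judged:
By the outcome, as a careful person would: the job done as asked, in the order asked, and still so for the second after the job is handed in, while the arm keeps its last pose, push and grip.
It also fails if it takes over 67 s, if anything falls off the work surface, if the arm or the gripper's body presses on something with over 40 N, if the wrist force passes 120 N, or if a joint passes its speed limit or range.

## Working session

There is one attempt and no reset: what is moved stays moved. The work goes in short steps, Python scripts to look and compute and a tool call to move; the robot and the scene stay as the last step left them, time stands still between calls to the robot, and variables do not carry over. Pictures are saved under pics/ and viewed, at most 10 in all, crops included, and the job is handed in when it is done.

Besides the shell and the picture viewer there is one more tool, called after "Call:" in YAML: its name, and indented under it one key for each argument. carry_out: Moves the arm, as the interface text tells. Its arguments: {"type":"object","properties":{"deltas":{"type":"array"},"newtons":{"type":"number"}},"required":["deltas"]}

```bash
ls; mkdir -p pics
cat > h.py <<'E'
import numpy as np, cv2
from plant import ctrl, read_camera, camera_model
def model(n):
    m=camera_model(n); K=np.array(m["camera_matrix"],float); R=cv2.Rodrigues(np.array(m["rvec"],float))[0]; t=np.array(m["tvec"],float).ravel()
    return K,R,t
def ray(n,uv,z):
    K,R,t=model(n); uv=np.atleast_2d(np.array(uv,float))
    d=(R.T@np.linalg.inv(K)@np.c_[uv,np.ones(len(uv))].T).T; c=-R.T@t
    return c+d*((z-c[2])/d[:,2])[:,None]
def cloud(n,depth):
    K,R,t=model(n); v,u=np.indices(depth.shape); 
    p=np.stack([(u-K[0,2])/K[0,0]*depth,(v-K[1,2])/K[1,1]*depth,depth],-1)
    w=(p-t)@R; w[depth==0]=np.nan; return w
def proj(n,P):
    K,R,t=model(n); p=(R@np.atleast_2d(P).T).T+t; p=p@K.T; return p[:,:2]/p[:,2:]
E
python3 - <<'E'
from h import *
for n in("top","scene"):
    im,d=read_camera(n); cv2.imwrite(f"pics/{n}0.png",im); np.savez(f"/tmp/{n}0.npz",im=im,d=d)
    K,R,t=model(n); print(n,-R.T@t,R[2])
o=ctrl.get_obs(); print(o)
E
```

```text
pics
top [ 0.29919328 -0.02506684  1.50130812] [ 0.1101065   0.02226564 -0.99367037]
scene [1.17356087 0.33058131 1.12816227] [-0.53186227 -0.24383699 -0.81096612]
{'time': 0.1, 'q': array([-1.33131891e+00,  3.79369743e-01,  1.73475150e+00,  4.87828370e-06,
        1.02851688e+00, -3.32713706e-02]), 'joint_velocities': array([-3.69735570e-05, -2.03688584e-03,  1.98813189e-03,  9.18258107e-04,
       -1.37841626e-03, -3.04294619e-04]), 'joint_torque': array([-1.78938746e-03, -7.65045047e+01, -4.35290694e+01,  6.51539443e-02,
        3.97850666e-02, -1.01452184e-05]), 'eef_pos': array([ 0.18849304, -0.67376113,  0.2243299 ]), 'eef_rot': array([-5.20174558e-04,  9.90715451e-01,  1.35950804e-01, -5.17227180e-05]), 'force': array([ 0.02493702, -0.42347803,  1.17126553]), 'wrist_torque': array([-0.02918266,  0.02201162, -0.0061721 ]), 'gripper_force': 0.0, 'width': 1.0035254252021442}
```

View pics/top0.png

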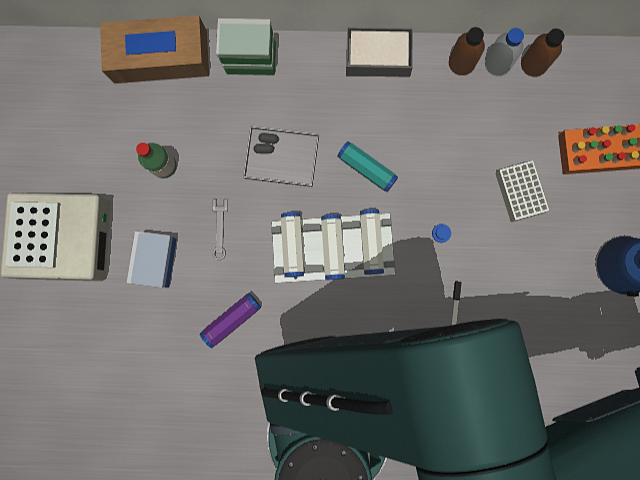

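View pics/scene0.png

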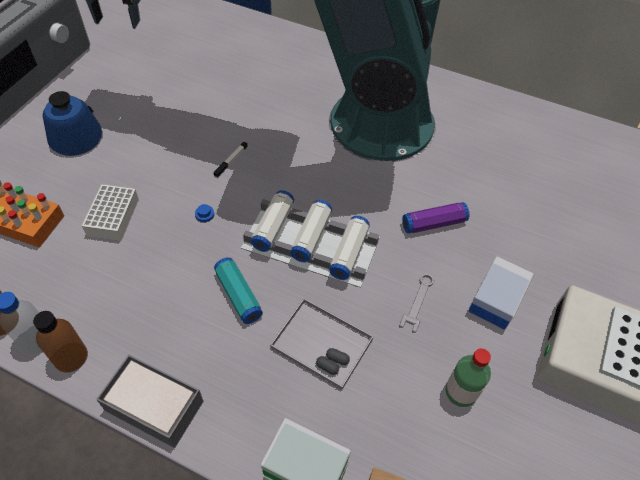

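The top view shows three white vials in the rack at about (292,245), (333,246) and (372,241). The look-alikes are turquoise at (367,166) and purple at (231,319), neither wanted, plus the spare plug at (441,233). The tray is at (282,157), with its impactors at (266,143). The scene view shows the same vials at (273,221), (312,231) and (350,246), and the tray at (322,343). I'll measure them now and check with one close crop.

Run:
```python
from h import *
for n in("top","scene"):
    z=np.load(f"/tmp/{n}0.npz"); im,d=z["im"],z["d"]; w=cloud(n,d)
    hsv=cv2.cvtColor(im,cv2.COLOR_BGR2HSV)
    # high points in rack region
    reg=(w[...,2]>0.052)&(w[...,2]<0.075)&(w[...,0]>0.35)&(w[...,0]<0.75)&(abs(w[...,1])<0.25)
    reg=np.nan_to_num(reg).astype(np.uint8)
    N,L,S,C=cv2.connectedComponentsWithStats(reg)
    for i in range(1,N):
        if S[i,4]<150: continue
        p=w[L==i]; top=p[p[:,2]>np.percentile(p[:,2],50)]
        r=cv2.minAreaRect((p[:,:2]*1000).astype(np.float32))
        m=np.median(hsv[L==i],axis=0)
        print(n,C[i].round(0),S[i,4],"rect c",np.round(r[0],1),np.round(r[1],1),round(r[2],1),"ztop",np.percentile(p[:,2],[50,95]).round(4),"hsv",m)
z=np.load("/tmp/top0.npz"); im,d=z["im"],z["d"]; w=cloud("top",d)
print("tray corners rim",ray("top",[[250,127],[319,135],[313,186],[245,179]],0.018).round(3).tolist())
print("rack", ray("top",[[273,221],[390,214],[395,273],[276,282]],0.004).round(3).tolist())
for nm,uv in dict(imp=[266,143],eth=[143,150],spanner=[220,230],turq=[367,166],plug=[441,233],table=[200,180]).items(): print(nm,w[uv[1],uv[0]].round(3))
c=cv2.resize(im[110:300,220:410],(760,760),interpolation=cv2.INTER_CUBIC)[:, :]
c=cv2.resize(c,(600,600)); cv2.imwrite("pics/crop0.png",c)
```

```text
top [372. 242.] 1186 rect c [455.7 -91.4] [151.4  45.8] 5.6 ztop [0.0629 0.0696] hsv [ 28.  26. 177.]
top [292. 245.] 1191 rect c [444.6  95.9] [150.4  46. ] 5.5 ztop [0.0628 0.0699] hsv [ 32.  25. 183.]
top [332. 247.] 1186 rect c [441.1   0. ] [150.7  45.8] 5.3 ztop [0.0631 0.0695] hsv [ 33.  25. 182.]
scene [273. 218.] 1095 rect c [457.4 -90.7] [155.6  47.8] 4.8 ztop [0.0642 0.0701] hsv [ 23.  13. 180.]
scene [311. 228.] 1131 rect c [4.426e+02 2.000e-01] [155.3  46.5] 5.6 ztop [0.0642 0.0695] hsv [ 23.  13. 181.]
scene [350. 245.] 1190 rect c [446.1  96.4] [155.8  46.5] 5.3 ztop [0.0642 0.0698] hsv [ 23.  13. 181.]
tray corners rim [[0.736, 0.211, 0.018], [0.72, 0.041, 0.018], [0.592, 0.052, 0.018], [0.606, 0.218, 0.018]]
rack [[0.506, 0.148, 0.004], [0.53, -0.137, 0.004], [0.387, -0.152, 0.004], [0.358, 0.135, 0.004]]
imp [ 0.702  0.173 -0.001]
eth [0.635 0.422 0.169]
spanner [0.48  0.276 0.008]
turq [ 0.638 -0.078  0.047]
plug [ 0.484 -0.259  0.019]
table [ 0.605  0.333 -0.   ]
```

View pics/crop0.png

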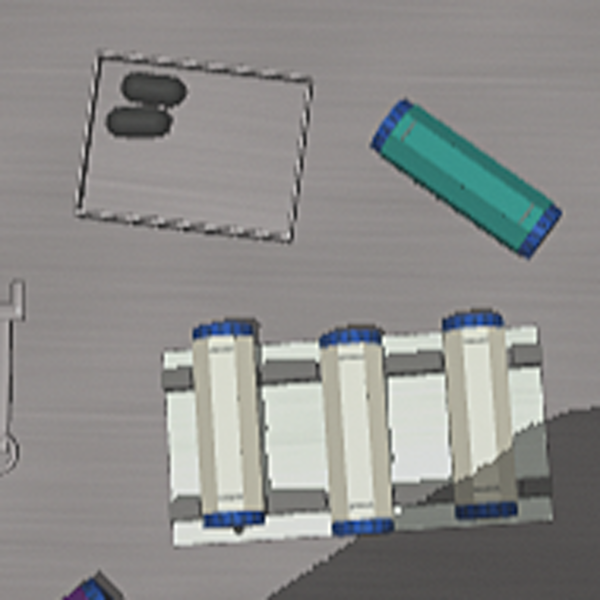

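The crop confirms three white octagonal barrels with blue plugs in the rack, in crop pixels (228,425), (356,430) and (482,415). Turquoise at (465,180) isn't wanted, and the tray is at (195,145). The vials lie at about 5.3° yaw, at (0.445,0.096), (0.442,0) and (0.4565,-0.091). The tray centre is about (0.664,0.131). I'll start with the right-hand vial.

Call:
carry_out:
  deltas:
    - {"yaw": 10.3,"jaw": 1}
    - {"tx": 0.024,"ty": -0.044}
    - {"tx": 0.024,"ty": -0.044}
    - {"tx": 0.024,"ty": -0.044}
    - {"tx": 0.024,"ty": -0.044}
    - {"tx": 0.024,"ty": -0.044}
    - {"tx": 0.024,"ty": -0.044}
    - {"tx": 0.024,"ty": -0.044}
    - {"tx": 0.025,"ty": -0.041}
    - {"tx": 0.025,"ty": -0.041}
    - {"tx": 0.025,"ty": -0.041}
    - {"tx": 0.025,"ty": -0.041}
  newtons: 45

```text
invalid input
```

```bash
cat > st.py <<'E'
from h import *
import sys
def st(goal=None):
    o=ctrl.get_obs(); w,x,y,z=o["eef_rot"]; p=o["eef_pos"]
    xd=np.array([1-2*(y*y+z*z),2*(x*y+w*z)]); th=np.arctan2(xd[1],xd[0]); c,s=np.cos(th),np.sin(th)
    F=o["force"];T=o["wrist_torque"]
    print("t",round(o["time"],2),"p",p.round(4),"th",np.degrees(th).round(2),"w",round(o["width"],3),"g",round(o["gripper_force"],1),"q6",o["q"][5].round(2))
    print("F",F.round(2),"T",T.round(3),"T_tool x,y:",round(T[0]*c+T[1]*s,4),round(T[0]*s-T[1]*c,4))
    if goal is not None:
        d=np.array(goal)-p; print("tx,ty,tz",round(d[0]*c+d[1]*s,4),round(d[0]*s-d[1]*c,4),round(-d[2],4))
if __name__=="__main__":
    st([float(a) for a in sys.argv[1:4]] if len(sys.argv)>3 else None)
E
python3 st.py 0.4565 -0.091 0.035
```

```text
t 0.1 p [ 0.1885 -0.6738  0.2243] th 15.63 w 1.004 g 0.0 q6 -0.03
F [ 0.02 -0.42  1.17] T [-0.029  0.022 -0.006] T_tool x,y: -0.0222 -0.0291
tx,ty,tz 0.4151 -0.489 0.1893
```

Call:
carry_out:
  deltas:
    - {"jaw": 1,"tx": 0,"ty": 0,"tz": 0,"yaw": 10.3}
    - {"jaw": 1,"tx": 0.024,"ty": -0.044,"tz": 0,"yaw": 0}
    - {"jaw": 1,"tx": 0.024,"ty": -0.044,"tz": 0,"yaw": 0}
    - {"jaw": 1,"tx": 0.024,"ty": -0.044,"tz": 0,"yaw": 0}
    - {"jaw": 1,"tx": 0.024,"ty": -0.044,"tz": 0,"yaw": 0}
    - {"jaw": 1,"tx": 0.024,"ty": -0.044,"tz": 0,"yaw": 0}
    - {"jaw": 1,"tx": 0.024,"ty": -0.044,"tz": 0,"yaw": 0}
    - {"jaw": 1,"tx": 0.024,"ty": -0.044,"tz": 0,"yaw": 0}
    - {"jaw": 1,"tx": 0.025,"ty": -0.041,"tz": 0,"yaw": 0}
    - {"jaw": 1,"tx": 0.025,"ty": -0.041,"tz": 0,"yaw": 0}
    - {"jaw": 1,"tx": 0.025,"ty": -0.041,"tz": 0,"yaw": 0}
    - {"jaw": 1,"tx": 0.025,"ty": -0.041,"tz": 0,"yaw": 0}
  newtons: 45

```text
time: 1.6
eef_pos: [0.4119, -0.1778, 0.2249]
eef_rot: [0.0, 0.999, 0.046, 0.0]
force: [0.5, 0.4, -0.0]
width: 1.0
gripper_force: 0.0
```

```bash
python3 st.py 0.4565 -0.091 0.035
```

```text
t 1.6 p [ 0.4119 -0.1778  0.2249] th 5.32 w 1.0 g 0.0 q6 1.02
F [ 0.48  0.42 -0.01] T [-0.029  0.028  0.006] T_tool x,y: -0.0261 -0.0302
tx,ty,tz 0.0524 -0.0823 0.1899
```

Call:
carry_out:
  deltas:
    - {"jaw": 1,"tx": 0.026,"ty": -0.042,"tz": 0.02,"yaw": 0}
    - {"jaw": 1,"tx": 0.026,"ty": -0.041,"tz": 0.04,"yaw": 0}
    - {"jaw": 1,"tx": 0,"ty": 0,"tz": 0.04,"yaw": 0}
    - {"jaw": 1,"tx": 0,"ty": 0,"tz": 0,"yaw": 0}

```text
time: 2.1
eef_pos: [0.4537, -0.0912, 0.1231]
eef_rot: [-0.001, 0.999, 0.047, -0.003]
force: [-0.2, -0.6, 1.0]
width: 1.004
gripper_force: 0.0
```

```bash
python3 st.py 0.4565 -0.091 0.035
python3 - <<'E'
from h import *
im,d=read_camera("scene"); uv=proj("scene",[[.4565,-.091,.06]])[0].astype(int); print(uv)
c=im[max(uv[1]-110,0):uv[1]+90,max(uv[0]-110,0):uv[0]+130]; cv2.imwrite("pics/app.png",cv2.resize(c,None,fx=2.5,fy=2.5))
E
```

```text
t 2.1 p [ 0.4537 -0.0912  0.1231] th 5.39 w 1.004 g 0.0 q6 1.23
F [-0.23 -0.63  0.99] T [-0.002  0.03   0.048] T_tool x,y: 0.0011 -0.0299
tx,ty,tz 0.0028 0.0001 0.0881
[272 216]
```

View pics/app.png

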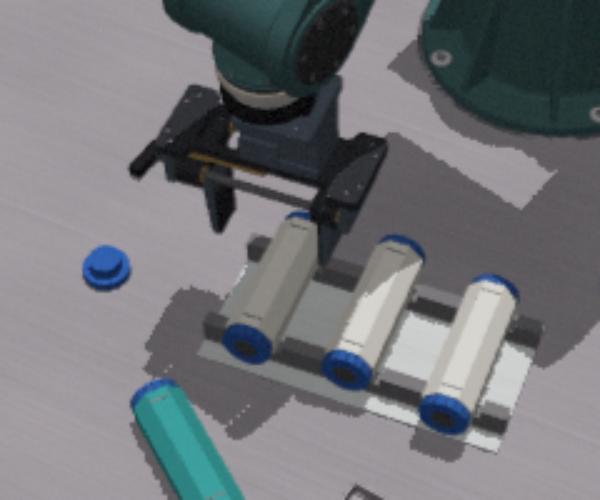

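The fingers, at crop pixels (218,200) and (328,225), straddle the right-hand vial. I'll descend and grip.

Call:
carry_out:
  deltas:
    - {"jaw": 1,"tx": 0.002,"ty": 0,"tz": 0.03,"yaw": 0}
    - {"jaw": 1,"tx": 0,"ty": 0,"tz": 0.03,"yaw": 0}
    - {"jaw": 1,"tx": 0,"ty": 0,"tz": 0.029,"yaw": 0}
    - {"jaw": 1,"tx": 0,"ty": 0,"tz": 0,"yaw": 0}
    - {"jaw": -1,"tx": 0,"ty": 0,"tz": 0,"yaw": 0}
    - {"jaw": -1,"tx": 0,"ty": 0,"tz": 0,"yaw": 0}
    - {"jaw": -1,"tx": 0,"ty": 0,"tz": 0,"yaw": 0}
    - {"jaw": -1,"tx": 0,"ty": 0,"tz": 0,"yaw": 0}
    - {"jaw": -1,"tx": 0,"ty": 0,"tz": 0,"yaw": 0}
    - {"jaw": -1,"tx": 0,"ty": 0,"tz": 0,"yaw": 0}
  newtons: 45

```text
time: 3.4
eef_pos: [0.4576, -0.0919, 0.0363]
eef_rot: [-0.0, 0.999, 0.047, -0.0]
force: [-0.9, 0.2, 5.5]
width: 0.5
gripper_force: 45.0
```

```bash
python3 st.py 0.4565 -0.091 0.035
```

```text
t 3.4 p [ 0.4576 -0.0919  0.0363] th 5.33 w 0.5 g 45.0 q6 1.23
F [-0.92  0.23  5.51] T [ 0.127  0.251 -0.016] T_tool x,y: 0.1494 -0.2381
tx,ty,tz -0.001 -0.001 0.0013
```

Call:
carry_out:
  deltas:
    - {"jaw": -1,"tx": 0,"ty": 0,"tz": -0.05,"yaw": 0}
    - {"jaw": -1,"tx": 0.01,"ty": 0,"tz": -0.06,"yaw": 0}
    - {"jaw": -1,"tx": 0,"ty": 0,"tz": 0,"yaw": 0}
    - {"jaw": -1,"tx": 0.06,"ty": 0,"tz": 0,"yaw": 0}
    - {"jaw": -1,"tx": -0.06,"ty": 0,"tz": 0,"yaw": 0}
    - {"jaw": -1,"tx": 0.06,"ty": 0,"tz": 0,"yaw": 0}
    - {"jaw": -1,"tx": -0.06,"ty": 0,"tz": 0,"yaw": 0}
    - {"jaw": -1,"tx": 0.06,"ty": 0,"tz": 0,"yaw": 0}
    - {"jaw": -1,"tx": 0,"ty": 0,"tz": 0,"yaw": 0}
    - {"jaw": -1,"tx": 0,"ty": 0,"tz": 0,"yaw": 0}
    - {"jaw": -1,"tx": 0,"ty": 0,"tz": 0,"yaw": 0}
    - {"jaw": -1,"tx": 0,"ty": 0,"tz": 0,"yaw": 0}

```text
time: 4.9
eef_pos: [0.5267, -0.0854, 0.1459]
eef_rot: [-0.0, 0.999, 0.046, -0.0]
force: [-0.2, -0.2, -4.5]
width: 0.502
gripper_force: 45.0
```

```bash
python3 st.py 0.4565 -0.091 0.035
```

```text
t 4.9 p [ 0.5267 -0.0854  0.1459] th 5.32 w 0.502 g 45.0 q6 1.27
F [-0.23 -0.24 -4.5 ] T [-0.012  0.006 -0.006] T_tool x,y: -0.0117 -0.0069
tx,ty,tz -0.0704 -0.0009 0.1109
```

Call:
carry_out:
  deltas:
    - {"jaw": -1,"tx": -0.06,"ty": 0,"tz": 0,"yaw": 0}
    - {"jaw": -1,"tx": 0.06,"ty": 0,"tz": 0,"yaw": 0}
    - {"jaw": -1,"tx": -0.06,"ty": 0,"tz": 0,"yaw": 0}
    - {"jaw": -1,"tx": 0,"ty": 0,"tz": 0,"yaw": 0}
    - {"jaw": -1,"tx": 0,"ty": 0,"tz": 0,"yaw": 0}
    - {"jaw": -1,"tx": 0,"ty": 0,"tz": 0,"yaw": 0}
    - {"jaw": -1,"tx": 0,"ty": 0,"tz": 0,"yaw": 0}

```text
time: 5.78
eef_pos: [0.468, -0.091, 0.1464]
eef_rot: [0.0, 0.999, 0.047, 0.0]
force: [-0.3, 0.0, -4.7]
width: 0.499
gripper_force: 45.0
```

```bash
python3 st.py 0.4565 -0.091 0.035
```

```text
t 5.78 p [ 0.468  -0.091   0.1464] th 5.34 w 0.499 g 45.0 q6 1.24
F [-0.32  0.02 -4.67] T [0.071 0.028 0.03 ] T_tool x,y: 0.0729 -0.0218
tx,ty,tz -0.0115 -0.001 0.1114
```

Single torque readings look noisy, so I'll average several at each end.

```bash
cat > avg.py <<'E'
from h import *
def tq():
    o=ctrl.get_obs(); w,x,y,z=o["eef_rot"]; th=np.arctan2(2*(x*y+w*z),1-2*(y*y+z*z)); c,s=np.cos(th),np.sin(th); T=o["wrist_torque"];F=o["force"]
    return [T[0]*c+T[1]*s,T[0]*s-T[1]*c,T[2],F[0]*c+F[1]*s,F[2]]
r=[tq()]
for _ in range(9): read_camera("top"); r.append(tq())
r=np.array(r); print("mean",r.mean(0).round(4),"sd",r.std(0).round(4)); print(ctrl.get_obs()["time"])
E
python3 avg.py
```

```text
mean [ 0.0296 -0.0179 -0.0042  0.0268 -4.1236] sd [0.0326 0.0154 0.0226 0.5634 0.5672]
6.225
```

Call:
carry_out:
  deltas:
    - {"jaw": -1,"tx": 0.06,"ty": 0,"tz": 0,"yaw": 0}
    - {"jaw": -1,"tx": -0.06,"ty": 0,"tz": 0,"yaw": 0}
    - {"jaw": -1,"tx": 0.06,"ty": 0,"tz": 0,"yaw": 0}
    - {"jaw": -1,"tx": -0.06,"ty": 0,"tz": 0,"yaw": 0}
    - {"jaw": -1,"tx": 0.06,"ty": 0,"tz": 0,"yaw": 0}
    - {"jaw": -1,"tx": 0,"ty": 0,"tz": 0,"yaw": 0}
    - {"jaw": -1,"tx": 0,"ty": 0,"tz": 0,"yaw": 0}
    - {"jaw": -1,"tx": 0,"ty": 0,"tz": 0,"yaw": 0}

```text
time: 7.22
eef_pos: [0.5267, -0.0854, 0.1461]
eef_rot: [-0.0, 0.999, 0.046, -0.0]
force: [0.8, -0.6, -3.8]
width: 0.501
gripper_force: 45.0
```

```bash
python3 avg.py
```

```text
mean [ 6.0000e-04 -1.7500e-02 -1.1900e-02  2.1630e-01 -4.3025e+00] sd [0.0273 0.0247 0.0451 0.3655 0.4717]
7.675
```

No balance shift, so vial C (the right-hand one) is quiet. I'll put it back.

Call:
carry_out:
  deltas:
    - {"jaw": -1,"tx": -0.035,"ty": 0,"tz": 0,"yaw": 0}
    - {"jaw": -1,"tx": -0.035,"ty": 0,"tz": 0.01,"yaw": 0}
    - {"jaw": -1,"tx": 0,"ty": 0,"tz": 0.035,"yaw": 0}
    - {"jaw": -1,"tx": 0,"ty": 0,"tz": 0.035,"yaw": 0}
    - {"jaw": -1,"tx": 0,"ty": 0,"tz": 0.02,"yaw": 0}
    - {"jaw": -1,"tx": 0,"ty": 0,"tz": 0.009,"yaw": 0}
    - {"jaw": -1,"tx": 0,"ty": 0,"tz": 0,"yaw": 0}
    - {"jaw": 1,"tx": 0,"ty": 0,"tz": 0,"yaw": 0}
    - {"jaw": 1,"tx": 0,"ty": 0,"tz": 0,"yaw": 0}
    - {"jaw": 1,"tx": 0,"ty": 0,"tz": 0,"yaw": 0}
    - {"jaw": 1,"tx": 0,"ty": 0,"tz": 0,"yaw": 0}

```text
time: 9.05
eef_pos: [0.4577, -0.0919, 0.0374]
eef_rot: [0.0, 0.999, 0.046, 0.0]
force: [0.1, -0.0, 1.0]
width: 0.911
gripper_force: 0.0
```

```bash
python3 st.py 0.442 0.0 0.035
```

```text
t 9.05 p [ 0.4577 -0.0919  0.0374] th 5.33 w 0.911 g 0.0 q6 1.23
F [ 0.05 -0.03  1.03] T [ 0.033  0.004 -0.008] T_tool x,y: 0.0336 -0.0005
tx,ty,tz -0.0071 -0.093 0.0024
```

Call:
carry_out:
  deltas:
    - {"jaw": 1,"tx": 0,"ty": 0,"tz": -0.03,"yaw": 0}
    - {"jaw": 1,"tx": 0,"ty": 0,"tz": -0.04,"yaw": 0}
    - {"jaw": 1,"tx": -0.003,"ty": -0.046,"tz": 0,"yaw": 0}
    - {"jaw": 1,"tx": -0.004,"ty": -0.047,"tz": 0,"yaw": 0}
    - {"jaw": 1,"tx": 0,"ty": 0,"tz": 0,"yaw": 0}
    - {"jaw": 1,"tx": 0,"ty": 0,"tz": 0,"yaw": 0}

```text
time: 9.8
eef_pos: [0.4421, -0.0001, 0.1073]
eef_rot: [0.0, 0.999, 0.047, 0.0]
force: [0.9, 0.3, 0.2]
width: 0.998
gripper_force: 0.0
```

```bash
python3 st.py 0.442 0.0 0.035
python3 - <<'E'
from h import *
im,d=read_camera("scene"); w=cloud("scene",d)
reg=(w[...,2]>0.052)&(w[...,2]<0.072)&(w[...,0]>0.35)&(w[...,0]<0.56)&(w[...,1]<-0.05)&(w[...,1]>-.15)
r=cv2.minAreaRect((w[reg][:,:2]*1000).astype(np.float32)); print(r, np.percentile(w[reg][:,2],[50,95]))
E
```

```text
t 9.8 p [ 4.421e-01 -1.000e-04  1.073e-01] th 5.37 w 0.998 g 0.0 q6 1.42
F [0.87 0.26 0.16] T [-0.011 -0.007  0.046] T_tool x,y: -0.0117 0.0056
tx,ty,tz -0.0001 -0.0001 0.0723
((464.6463928222656, -91.64295959472656), (140.8995361328125, 46.96847915649414), 5.473794937133789) [0.06407839 0.06970322]
```

Call:
carry_out:
  deltas:
    - {"jaw": 1,"tx": 0,"ty": 0,"tz": 0.035,"yaw": 0}
    - {"jaw": 1,"tx": 0,"ty": 0,"tz": 0.037,"yaw": 0}
    - {"jaw": 1,"tx": 0,"ty": 0,"tz": 0,"yaw": 0}
    - {"jaw": -1,"tx": 0,"ty": 0,"tz": 0,"yaw": 0}
    - {"jaw": -1,"tx": 0,"ty": 0,"tz": 0,"yaw": 0}
    - {"jaw": -1,"tx": 0,"ty": 0,"tz": 0,"yaw": 0}
    - {"jaw": -1,"tx": 0,"ty": 0,"tz": 0,"yaw": 0}
    - {"jaw": -1,"tx": 0,"ty": 0,"tz": 0,"yaw": 0}
  newtons: 45

```text
time: 10.85
eef_pos: [0.442, 0.0001, 0.0354]
eef_rot: [0.0, 0.999, 0.047, 0.0]
force: [-1.6, -1.5, 7.5]
width: 0.502
gripper_force: 45.0
```

```bash
python3 st.py 0.442 0.0 0.035
```

```text
t 10.85 p [4.42e-01 1.00e-04 3.54e-02] th 5.34 w 0.502 g 45.0 q6 1.43
F [-1.65 -1.49  7.47] T [-0.223  0.255 -0.009] T_tool x,y: -0.198 -0.2747
tx,ty,tz -0.0 0.0001 0.0004
```

Call:
carry_out:
  deltas:
    - {"jaw": -1,"tx": 0,"ty": 0,"tz": -0.05,"yaw": 0}
    - {"jaw": -1,"tx": 0.02,"ty": 0,"tz": -0.06,"yaw": 0}
    - {"jaw": -1,"tx": 0,"ty": 0,"tz": 0,"yaw": 0}
    - {"jaw": -1,"tx": 0.06,"ty": 0,"tz": 0,"yaw": 0}
    - {"jaw": -1,"tx": -0.06,"ty": 0,"tz": 0,"yaw": 0}
    - {"jaw": -1,"tx": 0.06,"ty": 0,"tz": 0,"yaw": 0}
    - {"jaw": -1,"tx": -0.06,"ty": 0,"tz": 0,"yaw": 0}
    - {"jaw": -1,"tx": 0.06,"ty": 0,"tz": 0,"yaw": 0}
    - {"jaw": -1,"tx": 0,"ty": 0,"tz": 0,"yaw": 0}
    - {"jaw": -1,"tx": 0,"ty": 0,"tz": 0,"yaw": 0}
    - {"jaw": -1,"tx": 0,"ty": 0,"tz": 0,"yaw": 0}
    - {"jaw": -1,"tx": 0,"ty": 0,"tz": 0,"yaw": 0}

```text
time: 12.35
eef_pos: [0.5208, 0.0074, 0.1442]
eef_rot: [-0.0, 0.999, 0.046, -0.0]
force: [0.2, 0.3, -5.3]
width: 0.5
gripper_force: 45.0
```

```bash
python3 avg.py
```

```text
mean [-7.0000e-04  1.3000e-03  1.3000e-03 -1.0090e-01 -4.8687e+00] sd [0.0324 0.025  0.0262 0.489  0.4438]
12.8
```

Call:
carry_out:
  deltas:
    - {"jaw": -1,"tx": -0.06,"ty": 0,"tz": 0,"yaw": 0}
    - {"jaw": -1,"tx": 0.06,"ty": 0,"tz": 0,"yaw": 0}
    - {"jaw": -1,"tx": -0.06,"ty": 0,"tz": 0,"yaw": 0}
    - {"jaw": -1,"tx": 0,"ty": 0,"tz": 0,"yaw": 0}
    - {"jaw": -1,"tx": 0,"ty": 0,"tz": 0,"yaw": 0}
    - {"jaw": -1,"tx": 0,"ty": 0,"tz": 0,"yaw": 0}
    - {"jaw": -1,"tx": 0,"ty": 0,"tz": 0,"yaw": 0}

```text
time: 13.68
eef_pos: [0.4621, 0.0019, 0.1447]
eef_rot: [0.0, 0.999, 0.047, 0.0]
force: [0.0, -0.2, -4.8]
width: 0.499
gripper_force: 45.0
```

```bash
python3 avg.py; python3 st.py .442 0 .035
```

```text
mean [ 1.1000e-03 -1.9000e-02  6.1000e-03 -1.0690e-01 -4.7041e+00] sd [0.0161 0.0286 0.0289 0.4432 0.2787]
14.125
t 14.12 p [0.4616 0.0019 0.1445] th 5.33 w 0.501 g 45.0 q6 1.43
F [ 0.18 -0.04 -4.26] T [0.01  0.013 0.004] T_tool x,y: 0.0112 -0.0117
tx,ty,tz -0.0197 0.0001 0.1095
```

Vial B (the middle one) shows no shift of the expected size. I'll put it back and test vial A, on the left.

Call:
carry_out:
  deltas:
    - {"jaw": -1,"tx": -0.02,"ty": 0,"tz": 0.015,"yaw": 0}
    - {"jaw": -1,"tx": 0,"ty": 0,"tz": 0.035,"yaw": 0}
    - {"jaw": -1,"tx": 0,"ty": 0,"tz": 0.03,"yaw": 0}
    - {"jaw": -1,"tx": 0,"ty": 0,"tz": 0.02,"yaw": 0}
    - {"jaw": -1,"tx": 0,"ty": 0,"tz": 0.009,"yaw": 0}
    - {"jaw": -1,"tx": 0,"ty": 0,"tz": 0,"yaw": 0}
    - {"jaw": 1,"tx": 0,"ty": 0,"tz": 0,"yaw": 0}
    - {"jaw": 1,"tx": 0,"ty": 0,"tz": 0,"yaw": 0}
    - {"jaw": 1,"tx": 0,"ty": 0,"tz": 0,"yaw": 0}
    - {"jaw": 1,"tx": 0,"ty": 0,"tz": 0,"yaw": 0}
    - {"jaw": 1,"tx": 0,"ty": 0,"tz": -0.03,"yaw": 0}
    - {"jaw": 1,"tx": 0,"ty": 0,"tz": -0.04,"yaw": 0}

```text
time: 15.62
eef_pos: [0.4409, 0.0001, 0.1058]
eef_rot: [-0.0, 0.999, 0.046, -0.001]
force: [-0.2, -0.4, -0.4]
width: 0.999
gripper_force: 0.0
```

```bash
python3 st.py 0.445 0.096 0.035
```

```text
t 15.62 p [4.409e-01 1.000e-04 1.058e-01] th 5.33 w 0.999 g 0.0 q6 1.43
F [-0.2  -0.38 -0.38] T [-0.001 -0.008  0.026] T_tool x,y: -0.0017 0.0084
tx,ty,tz 0.0129 -0.0952 0.0708
```

Call:
carry_out:
  deltas:
    - {"jaw": 1,"tx": 0.006,"ty": -0.048,"tz": 0,"yaw": 0}
    - {"jaw": 1,"tx": 0.006,"ty": -0.047,"tz": 0,"yaw": 0}
    - {"jaw": 1,"tx": 0,"ty": 0,"tz": 0,"yaw": 0}
    - {"jaw": 1,"tx": 0,"ty": 0,"tz": 0,"yaw": 0}

```text
time: 16.12
eef_pos: [0.4446, 0.0956, 0.1054]
eef_rot: [0.0, 0.999, 0.047, -0.0]
force: [-0.7, -0.2, 0.2]
width: 0.998
gripper_force: 0.0
```

```bash
python3 st.py 0.445 0.096 0.035
python3 - <<'E'
from h import *
im,d=read_camera("scene"); w=cloud("scene",d)
for lo,hi in((-.15,-.05),(-.04,.05)):
    reg=(w[...,2]>0.052)&(w[...,2]<0.072)&(w[...,0]>0.35)&(w[...,0]<0.56)&(w[...,1]>lo)&(w[...,1]<hi)
    print(cv2.minAreaRect((w[reg][:,:2]*1000).astype(np.float32)), np.percentile(w[reg][:,2],[50,95]))
E
```

```text
t 16.12 p [0.4446 0.0956 0.1054] th 5.37 w 0.998 g 0.0 q6 1.64
F [-0.68 -0.18  0.18] T [0.051 0.037 0.031] T_tool x,y: 0.0539 -0.0316
tx,ty,tz 0.0004 -0.0004 0.0704
((456.6929016113281, -91.91889953613281), (155.54022216796875, 47.919212341308594), 5.190056800842285) [0.06409777 0.06962013]
((454.95684814453125, 0.9749832153320312), (129.92279052734375, 46.59078598022461), 5.635015964508057) [0.06415012 0.0697781 ]
```

Both quiet vials lie as before. Next is vial A.

Call:
carry_out:
  deltas:
    - {"jaw": 1,"tx": 0,"ty": 0,"tz": 0.035,"yaw": 0}
    - {"jaw": 1,"tx": 0,"ty": 0,"tz": 0.035,"yaw": 0}
    - {"jaw": 1,"tx": 0,"ty": 0,"tz": 0,"yaw": 0}
    - {"jaw": -1,"tx": 0,"ty": 0,"tz": 0,"yaw": 0}
    - {"jaw": -1,"tx": 0,"ty": 0,"tz": 0,"yaw": 0}
    - {"jaw": -1,"tx": 0,"ty": 0,"tz": 0,"yaw": 0}
    - {"jaw": -1,"tx": 0,"ty": 0,"tz": 0,"yaw": 0}
    - {"jaw": -1,"tx": 0,"ty": 0,"tz": 0,"yaw": 0}
  newtons: 45

```text
time: 17.18
eef_pos: [0.4449, 0.0958, 0.0357]
eef_rot: [-0.0, 0.999, 0.047, 0.0]
force: [-1.3, -1.2, 5.7]
width: 0.502
gripper_force: 45.0
```

```bash
python3 st.py 0.445 0.096 0.035
```

```text
t 17.18 p [0.4449 0.0958 0.0357] th 5.33 w 0.502 g 45.0 q6 1.64
F [-1.3  -1.18  5.66] T [-0.291  0.194  0.001] T_tool x,y: -0.2718 -0.2207
tx,ty,tz 0.0001 -0.0002 0.0007
```

Call:
carry_out:
  deltas:
    - {"jaw": -1,"tx": 0,"ty": 0,"tz": -0.05,"yaw": 0}
    - {"jaw": -1,"tx": 0.02,"ty": 0,"tz": -0.06,"yaw": 0}
    - {"jaw": -1,"tx": 0,"ty": 0,"tz": 0,"yaw": 0}
    - {"jaw": -1,"tx": 0.06,"ty": 0,"tz": 0,"yaw": 0}
    - {"jaw": -1,"tx": -0.06,"ty": 0,"tz": 0,"yaw": 0}
    - {"jaw": -1,"tx": 0.06,"ty": 0,"tz": 0,"yaw": 0}
    - {"jaw": -1,"tx": -0.06,"ty": 0,"tz": 0,"yaw": 0}
    - {"jaw": -1,"tx": 0.06,"ty": 0,"tz": 0,"yaw": 0}
    - {"jaw": -1,"tx": 0,"ty": 0,"tz": 0,"yaw": 0}
    - {"jaw": -1,"tx": 0,"ty": 0,"tz": 0,"yaw": 0}
    - {"jaw": -1,"tx": 0,"ty": 0,"tz": 0,"yaw": 0}
    - {"jaw": -1,"tx": 0,"ty": 0,"tz": 0,"yaw": 0}

```text
time: 18.68
eef_pos: [0.5236, 0.1031, 0.1444]
eef_rot: [0.0, 0.999, 0.047, -0.0]
force: [0.2, -0.4, -5.6]
width: 0.505
gripper_force: 45.0
```

```bash
python3 avg.py
```

```text
mean [ 0.0064 -0.0774  0.0065  0.2369 -5.2033] sd [0.0231 0.0353 0.0341 0.2863 0.5586]
19.125
```

Call:
carry_out:
  deltas:
    - {"jaw": -1,"tx": -0.06,"ty": 0,"tz": 0,"yaw": 0}
    - {"jaw": -1,"tx": 0.06,"ty": 0,"tz": 0,"yaw": 0}
    - {"jaw": -1,"tx": -0.06,"ty": 0,"tz": 0,"yaw": 0}
    - {"jaw": -1,"tx": 0,"ty": 0,"tz": 0,"yaw": 0}
    - {"jaw": -1,"tx": 0,"ty": 0,"tz": 0,"yaw": 0}
    - {"jaw": -1,"tx": 0,"ty": 0,"tz": 0,"yaw": 0}
    - {"jaw": -1,"tx": 0,"ty": 0,"tz": 0,"yaw": 0}

```text
time: 20.0
eef_pos: [0.465, 0.0976, 0.1451]
eef_rot: [-0.0, 0.999, 0.046, 0.0]
force: [-0.2, 0.2, -5.4]
width: 0.498
gripper_force: 45.0
```

```bash
python3 avg.py; python3 st.py 0.6635 0.1305 0.138
```

```text
mean [ 1.1600e-02  3.7000e-02 -2.9000e-03 -3.5700e-02 -5.2451e+00] sd [0.0186 0.031  0.0298 0.3472 0.512 ]
20.45
t 20.45 p [0.4645 0.0976 0.1448] th 5.33 w 0.505 g 45.0 q6 1.64
F [-0.16  0.35 -4.25] T [ 0.034  0.009 -0.057] T_tool x,y: 0.0351 -0.0063
tx,ty,tz 0.2012 -0.0143 0.0068
```

Vial A's balance shifts by 0.114 N m, so it's the one that rattles. I'll carry it over the tray and turn it along the tray's length.

Call:
carry_out:
  deltas:
    - {"jaw": -1,"tx": 0.03,"ty": -0.002,"tz": 0,"yaw": 0}
    - {"jaw": -1,"tx": 0.035,"ty": -0.002,"tz": 0,"yaw": 0}
    - {"jaw": -1,"tx": 0.035,"ty": -0.002,"tz": 0,"yaw": 0}
    - {"jaw": -1,"tx": 0.035,"ty": -0.002,"tz": 0,"yaw": 0}
    - {"jaw": -1,"tx": 0.035,"ty": -0.002,"tz": 0.002,"yaw": 0}
    - {"jaw": -1,"tx": 0.02,"ty": -0.002,"tz": 0.002,"yaw": 0}
    - {"jaw": -1,"tx": 0.01,"ty": -0.002,"tz": 0.003,"yaw": 0}
    - {"jaw": -1,"tx": 0,"ty": 0,"tz": 0,"yaw": -8}
    - {"jaw": -1,"tx": 0,"ty": 0,"tz": 0,"yaw": -8}
    - {"jaw": -1,"tx": 0,"ty": 0,"tz": 0,"yaw": -8}
    - {"jaw": -1,"tx": 0,"ty": 0,"tz": 0,"yaw": -8}
    - {"jaw": -1,"tx": 0,"ty": 0,"tz": 0,"yaw": -8}

```text
time: 21.95
eef_pos: [0.6616, 0.1301, 0.1375]
eef_rot: [-0.0, 0.922, 0.387, -0.0]
force: [-0.1, 0.6, -4.7]
width: 0.502
gripper_force: 45.0
```

Call:
carry_out:
  deltas:
    - {"jaw": -1,"tx": 0,"ty": 0,"tz": 0,"yaw": -8}
    - {"jaw": -1,"tx": 0,"ty": 0,"tz": 0,"yaw": -8}
    - {"jaw": -1,"tx": 0,"ty": 0,"tz": 0,"yaw": -8}
    - {"jaw": -1,"tx": 0,"ty": 0,"tz": 0,"yaw": -8}
    - {"jaw": -1,"tx": 0,"ty": 0,"tz": 0,"yaw": -7}
    - {"jaw": -1,"tx": 0,"ty": 0,"tz": 0,"yaw": 0}
    - {"jaw": -1,"tx": 0,"ty": 0,"tz": 0,"yaw": 0}
    - {"jaw": -1,"tx": 0,"ty": 0,"tz": 0,"yaw": 0}
    - {"jaw": -1,"tx": 0,"ty": 0,"tz": 0,"yaw": 0}

```text
time: 23.08
eef_pos: [0.6623, 0.1301, 0.1378]
eef_rot: [-0.0, 0.741, 0.671, -0.0]
force: [0.5, 0.4, -5.0]
width: 0.503
gripper_force: 45.0
```

```bash
python3 st.py 0.6635 0.1305 0.138
python3 - <<'E'
from h import *
im,d=read_camera("scene"); w=cloud("scene",d); cv2.imwrite("pics/end.png",im)
for lo,hi in((-.15,-.05),(-.045,.05)):
    reg=(w[...,2]>0.052)&(w[...,2]<0.072)&(w[...,0]>0.35)&(w[...,0]<0.56)&(w[...,1]>lo)&(w[...,1]<hi)
    print(cv2.minAreaRect((w[reg][:,:2]*1000).astype(np.float32)), np.percentile(w[reg][:,2],[50,95]))
E
```

```text
t 23.07 p [0.6623 0.1301 0.1378] th 84.28 w 0.503 g 45.0 q6 0.26
F [ 0.49  0.37 -4.96] T [ 0.027 -0.099  0.002] T_tool x,y: -0.0955 0.0371
tx,ty,tz 0.0005 0.0012 -0.0002
((456.83123779296875, -91.74151611328125), (156.4109344482422, 48.139732360839844), 4.972830772399902) [0.06423431 0.06954947]
((516.9176025390625, 0.8664340972900391), (8.460516929626465, 27.623512268066406), 18.42144203186035) [0.05949341 0.06831828]
```

View pics/end.png

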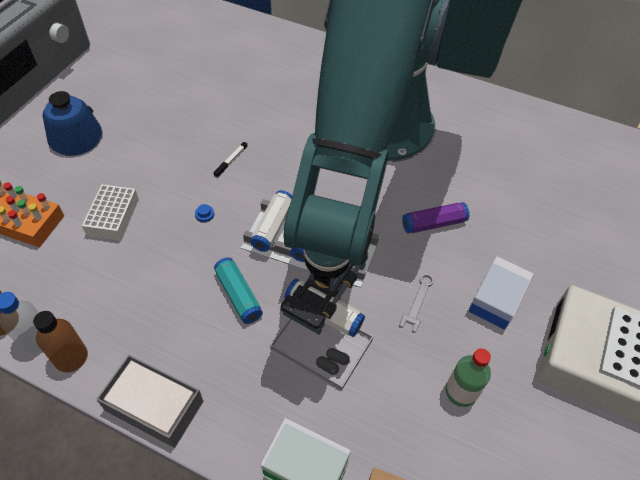

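The picture shows the held vial over the tray, with its ends at (290,290) and (358,325). The right vial is in the rack at (273,221), and the bystanders haven't moved. I'll check that the held vial is level, and hand in if it is.

Run:
```python
from h import *
im,d=read_camera("scene"); w=cloud("scene",d); o=ctrl.get_obs(); p=o["eef_pos"]
u=np.array([np.cos(np.radians(84.3)),np.sin(np.radians(84.3))]); v=np.array([u[1],-u[0]])
a=(w[...,:2]-p[:2])@u; b=(w[...,:2]-p[:2])@v
zs=[]
for lo,hi in((-.072,-.045),(.045,.072)):
    m=(a>lo)&(a<hi)&(abs(b)<.02)&(w[...,2]>.14)&(w[...,2]<.2); zs.append(np.percentile(w[m][:,2],[50,90]) if m.any() else None); print(m.sum(),zs[-1])
m=(abs(a)<.1)&(abs(b)<.03)&(w[...,2]>.12)&(w[...,2]<.175); print("extent",np.percentile(a[m],[1,99]))
print(o["joint_velocities"].round(4))
if all(z is not None for z in zs) and abs(zs[0][0]-zs[1][0])<.006: print(ctrl.finish_job())
```

```text
134 [0.16707655 0.17060063]
298 [0.16688252 0.17041814]
extent [-0.0737454   0.07581841]
[ 0.0013  0.0009  0.0002 -0.0014  0.0003 -0.0034]
the job is handed in; nothing more can be done
None
```

The left-hand vial is the one that rattles: its balance shifted 0.114 N m when shaken. I handed the job in with it held level and still about 10 cm above the tray; the two quiet vials were measured lying in the rack after release, though the arm hid the middle one in the final picture.

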